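# Shut the slab cassette and hang it up to drip

## Task

Swing the flap of the standing steel rinse cassette up against its other half so that the two halves meet edge to edge, then pick the shut cassette up, keep it upright, and hang it by the handle on the hook of the drip stand. Leave the green tub, the bottle and the cup where they stand.

Things in the scene. Friction and masses are not known exactly. Their poses are not given: they have to be found in the camera images.
- cassette: Loose steel rinse cassette, 0.4 kg: two shallow trays, each 130 mm long (y), 70 mm high, 15 mm thick, on edge, hinged along their lower edges like a book. Origin at table level below the seam, amid two black feet (60 mm along x, at y = +-50 mm). Trays stand from z = 22 to 92 mm; the fixed half, with feet and handle, at x = 0 to 15 mm, the flap at x = -15 to 0 mm when shut. See handle_mid.
- handle_mid (a point): Middle of the cassette's fixed arch handle (8 mm round bar), on the centre line of its straight top bar, 142 mm above the cassette's origin; axes as the cassette's. The bar runs along y from -50 to +50 mm, with uprights at both ends down to the trays; the opening under it is 46 mm high and 92 mm wide.
- flap (a joint): Angle of the cassette's hinged half: 0 = shut, edge to edge with the fixed half; positive = its top leans out to the cassette's -x side (starts 0.25 to 0.45 rad open). Hinge along the cassette's y at x = 0, z = 22 mm; stiff, it stays where it is left and yields to about 1 N at its top edge.
- flap_edge (a point): Middle of the flap's top rim edge on the seam side, 70 mm from the hinge; meets the fixed half's top edge when shut.
- stand: Fixed drip stand; origin on the table. Grey tray 120 x 130 mm, 16 mm high (x -75 to +45 mm); behind it a dark foot 100 mm wide (x to +106 mm) with a 16 mm square post at x = +70 mm, 258 mm high. From the post a hook arm of 8 mm round bar runs at y = 0 towards -x, its top at z = 245 mm, to x = -45 mm, then turns up to a tip at x = -54 mm, top at z = 265 mm.
- hook_seat (a point): Point on top of the hook arm, midway between post and upturned tip (stand x = -5 mm, z = 245 mm); axes as the stand's: the hook points to -x.
- tub: Loose open green plastic tub, 120 mm across and 100 mm high, origin under its centre. Bystander.
- bottle: Loose clear bottle with red cap, 56 mm across and 180 mm high, beside the stand; origin under its centre. Bystander.
- cup: Loose clear plastic cup, 68 mm across and 90 mm high, on the other side of the stand; origin under its centre. Bystander.

How it is judged:
By the outcome, as a careful person would: the job done as asked, in the order asked, and still so for the second after the job is handed in, with the robot touching nothing.
It also fails if it takes over 70 s, if anything falls off the work surface, if the arm or the gripper's body presses on something with over 40 N, if the wrist force passes 120 N, or if a joint passes its speed limit or range.

## Robot

A 6-joint arm with a two-finger parallel gripper is mounted at the origin on the work surface. World frame = base frame: x ahead of the robot, y to its left, z up, the work surface at z = 0. Lengths are in mm, angles in rad, forces in N, time in s.
With the tool pointing down it reaches from about 400 to 925 mm from the base axis. Payload 12.5 kg.
Tool frame: the origin (TCP) lies where the fingers leave the gripper's body, on its centre line; the fingertips stand 78 mm ahead of it and the grasp point (between the pads) lies 59 mm ahead of it (env.tip_extent is the distance from the TCP to the fingertips, in mm); z points along the fingers, y is the direction in which the jaws open and shut (so a half turn about z gives the same grasp; the last joint's range is limited). The gripper opens to 95 mm and grips with 3 to 60 N. Pads are 20 mm wide; open, the fingers measure 119 mm over their backs; the gripper's body (75 mm by 180 mm) begins 59 mm behind the grasp point.
Start: joints at [1.201, 0.491, 1.559, -0, 1.092, -0.106], TCP at [162.949, 603.395, 292.261] pointing down, gripper open.
Joint ranges: [-3.1, 3.1], [-0.84, 2.19], [0.05, 2.79], [-1.13, 4.28], [0.06, 2.93], [-2.69, 2.69]. Speed limits (rad/s): [2.22, 2.22, 2.79, 3.14, 3.14, 3.14].

## Interface

Orientations are given as [roll, pitch, yaw] about the fixed x, y, z axes, in that order (R = Rz(yaw) Ry(pitch) Rx(roll)).
In Python, from cell import env gives the robot as it stands. The module is installed in compiled form; this text tells all that it offers.
- The arm moves only by the tool play_rows, never from a script. Its argument "targets" is a list of rows, each an object with "linear": the shift along the tool's x, y, z in mm, a list of three; "turn": the turn about the tool's z in rad. A call has 1 to 20 rows; each row is the pose to reach, as a shift and turn from the pose commanded when the call began, along the tool's axes at that moment; what a row does not reach only later rows make up. A row lasts 1/8 s, in which the tool goes at most 62.5 mm and 10.7 degrees, less where a joint would pass 70% of its speed; a pose out of reach is approached as far as the arm can. A call with a gripper value outside its range is refused whole. "hand" is the finger opening in mm, from 0 to 95.1, set as the call begins (left out, the last holds). The fingers move at their own pace and stop on an object; the grip force is fixed at half the most. Time passes only in rows, so rows that repeat a pose let the fingers close. It gives the time, the measured TCP pose, the force and the opening at its end, in the units of the state.
- env.state(): the state, without advancing time (a new reading comes with each control period).
- env.read_camera(name): name is "side" or "top" or "wrist"; returns (picture, depth): 400x640x3 uint8, red, green, blue; 400x640 float32, mm along the optical axis (not along the pixel's ray), 0 where there is no reading.
- env.camera_params(name): a dict with "fx", "fy", "cx", "cy" (pixels), "R" (3x3) and "t" (3): a world point X has camera coordinates R X + t. Camera axes: x right, y down, z forward; pixel columns grow to the right and rows downward; lengths in mm; the calibration is good to about 2 mm. A picture is of the moment at which its call begins: read the wrist's pose just before it. camera_params takes no time and is no camera call; for the wrist camera it gives the pose at the moment of the call.
- env.job_done(): hands the job in, once; it reports no verdict.
The state is a dict: "t": time; "joints": joint angles; "qvel": joint speeds; "tau": joint torques, N m; "eef_pos": TCP position; "tcp_rot": TCP orientation; "ft_force": force on the tool from outside, world axes, zero at the start; "moment": the same for the moment, N m; "opening": opening from 0.0 (shut) to 1.0 (fully open).
Only numpy, scipy, OpenCV 4.12 (cv2) and the standard library are available. Lean on these libraries where they do the work, as an engineer would, in place of code of your own. Each camera call takes 0.05 s, during which the arm holds its last target.

## Working session

There is one attempt and no reset: what is moved stays moved. The work goes in short steps, Python scripts to look and compute and a tool call to move; the robot and the scene stay as the last step left them, time stands still between calls to the robot, and variables do not carry over. Pictures are saved under pics/ and viewed, and the job is handed in when it is done.

Besides the shell and the picture viewer there is one more tool, called after "Request:" as name(argument=value, ...), one argument or row to a line, values as JSON. play_rows: Moves the arm, as the interface text tells. Its arguments: {"type":"object","properties":{"targets":{"type":"array","items":{"type":"object","properties":{"linear":{"type":"array","items":{"type":"number"}},"turn":{"type":"number"}}}},"hand":{"type":"number"}},"required":["targets"]}

```bash
mkdir -p pics; cat > h.py <<'E'
import numpy as np, cv2
from cell import env
def snap(n,tag):
    p=env.camera_params(n); im,d=env.read_camera(n)
    cv2.imwrite(f'pics/{tag}.png',im[:,:,::-1]); np.savez(f'pics/{tag}.npz',im=im,d=d,**{k:np.array(v) for k,v in p.items()})
    return im,d,p
def cloud(tag):
    z=np.load(f'pics/{tag}.npz'); d=z['d'].astype(float); v,u=np.mgrid[0:400,0:640]
    C=np.stack([(u-z['cx'])/z['fx']*d,(v-z['cy'])/z['fy']*d,d],-1)
    W=(C-z['t'])@z['R']; W[d<=0]=np.nan
    return W,z['im']
def proj(tag,X):
    z=np.load(f'pics/{tag}.npz'); c=np.atleast_2d(X)@z['R'].T+z['t']
    return np.stack([c[:,0]/c[:,2]*z['fx']+z['cx'],c[:,1]/c[:,2]*z['fy']+z['cy']],-1)
E
python3 - <<'E'
from h import *
print(env.state())
for n in ['side','top','wrist']: snap(n,n+'0'); 
for n in ['side','top']:
    p=env.camera_params(n); print(n, -np.array(p['R']).T@p['t'], np.array(p['R'])[2])
E
```

```text
{'t': 0.0, 'joints': array([ 1.20142034e+00,  4.91532356e-01,  1.55947183e+00,  1.80315826e-06,
        1.09169684e+00, -1.05583643e-01]), 'qvel': array([ 2.57972488e-04,  6.86095569e-05,  9.36741134e-05, -4.04825243e-04,
       -1.69920293e-03,  7.73881642e-04]), 'tau': array([ 3.08486648e-03, -6.12647009e+01, -2.58176583e+01,  6.93307095e-02,
        4.82299842e-02, -1.47752353e-04]), 'eef_pos': array([162.87118967, 603.23003208, 291.67089423]), 'tcp_rot': array([-3.14049061e+00, -1.18400015e-04,  2.87779941e+00]), 'ft_force': array([-0.52862754, -0.21113129, -0.25586778]), 'moment': array([ 0.00381536, -0.03419271,  0.01457936]), 'opening': 1.0042064129347144}
side [ 457.01867013 -950.77038289  860.76106702] [ 0.1144793   0.80660438 -0.57989987]
top [ 338.98952666    2.85211114 1513.85001869] [ 0.19459589 -0.00783461 -0.98085221]
```

View pics/side0.png

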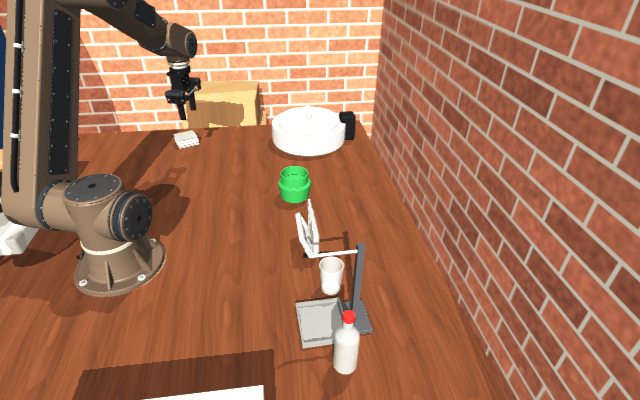

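View pics/top0.png

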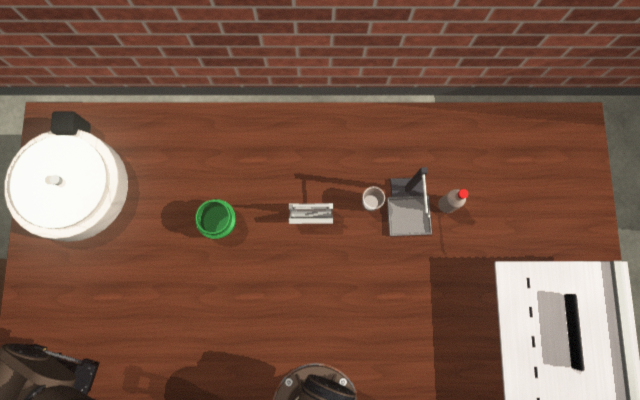

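View pics/wrist0.png

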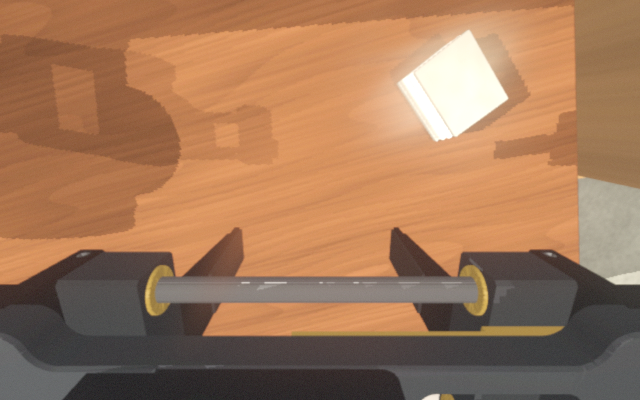

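The side view shows the cassette at about (308,230), tub (294,185), cup (331,275), stand (335,310) and bottle (346,345). The top view has the same row, with the cassette at (311,214) and the stand at (410,205).

```bash
python3 - <<'E'
from h import *
for t,(a,b,c,d) in dict(side0=(160,400,270,390),top0=(155,250,190,480)).items():
    im=cv2.imread(f'pics/{t}.png')[a:b,c:d]; s=min(800/im.shape[1],600/im.shape[0]); cv2.imwrite(f'pics/{t}z.png',cv2.resize(im,None,fx=s,fy=s,interpolation=cv2.INTER_CUBIC))
for t in ['top0','side0']:
    W,im=cloud(t)
    m=(W[...,2]>8)&(W[...,2]<300)&(W[...,0]>300)&(W[...,0]<950)&(abs(W[...,1])<450)
    n,l,st,_=cv2.connectedComponentsWithStats(m.astype(np.uint8))
    for i in range(1,n):
        if st[i,4]>25:
            P=W[l==i]; print(t,st[i],P.min(0).round(),P.max(0).round(),P.mean(0).round())
E
```

```text
top0 [ 387  168   45   68 1035] [ 507. -359.    8.] [ 688. -224.  268.] [ 623. -286.   74.]
top0 [362 187  23  25 315] [ 577. -204.    8.] [ 647. -141.   95.] [ 616. -176.   60.]
top0 [439 190  29  24 487] [ 576. -437.    8.] [ 637. -384.  185.] [ 597. -402.  108.]
top0 [196 200  40  39 770] [494. 242.   8.] [610. 359. 109.] [550. 300.  63.]
top0 [289 204  44  20 869] [535. -50.  13.] [593.  80. 150.] [566.  15.  68.]
side0 [ 278  166   94  207 5217] [ 493. -444.    8.] [690. 360. 264.] [ 596. -165.   82.]
```

View pics/side0z.png

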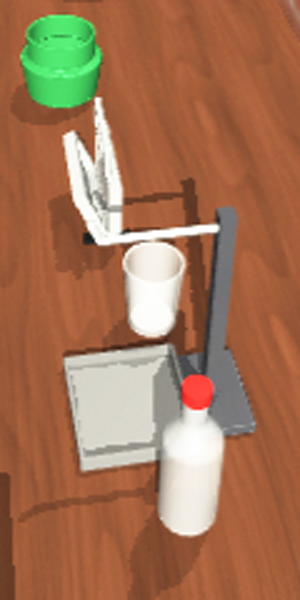

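View pics/top0z.png

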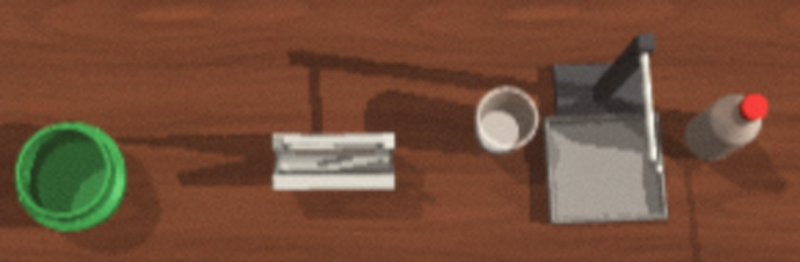

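```bash
python3 - <<'E'
from h import *
from scipy.spatial.transform import Rotation as Ro
s=env.state(); p=env.camera_params('wrist'); T=Ro.from_euler('xyz',s['tcp_rot']).as_matrix()
R=np.array(p['R']); c=-R.T@p['t']
print('cam in tool',T.T@(c-s['eef_pos'])); print('cam axes in tool (cols x,y,z)',(T.T@R.T).round(3)); print(p['fx'],p['cx'],p['cy'],T.round(3))
for t in ['top0','side0']:
    W,im=cloud(t)
    m=(W[...,0]>480)&(W[...,0]<640)&(abs(W[...,1]-15)<90)
    for lo,hi in [(120,160),(85,100)]:
        k=m&(W[...,2]>lo)&(W[...,2]<hi); P=W[k]; 
        if len(P): print(t,lo,len(P),P.min(0).round(),P.max(0).round(),P.mean(0).round()); 
        if lo==120: print(P.round())
    k=(W[...,2]>232)&(W[...,2]<275)&(W[...,1]<-200)&(W[...,1]>-380)&(W[...,0]<700)&(W[...,0]>450); P=W[k]; print(P[np.argsort(P[:,0])].round())
E
```

```text
cam in tool [ 76.36560883  -0.46742965 -93.60356006]
cam axes in tool (cols x,y,z) [[ 0.    -0.961 -0.275]
 [ 1.     0.     0.   ]
 [-0.    -0.275  0.961]]
285.62841929820024 316.08531942619453 200.7305827344446 [[-0.965  0.261 -0.   ]
 [ 0.261  0.965 -0.001]
 [ 0.    -0.001 -1.   ]]
top0 120 116 [572. -39. 126.] [580.  68. 150.] [576.  15. 144.]
[[579.  67. 146.]
 [579.  64. 146.]
 [579.  61. 146.]
 [579.  59. 146.]
 [579.  56. 147.]
 [580.  53. 141.]
 [579.  50. 147.]
 [578.  47. 150.]
 [579.  44. 145.]
 [578.  41. 150.]
 [579.  39. 146.]
 [579.  36. 142.]
 [580.  33. 141.]
 [579.  30. 142.]
 [579.  27. 145.]
 [578.  24. 149.]
 [579.  22. 145.]
 [579.  19. 144.]
 [579.  16. 143.]
 [579.  13. 145.]
 [578.  10. 147.]
 [579.   7. 143.]
 [579.   5. 146.]
 [578.   2. 147.]
 [579.  -1. 147.]
 [579.  -4. 145.]
 [578.  -7. 150.]
 [580. -10. 140.]
 [579. -13. 144.]
 [579. -15. 144.]
 [579. -18. 145.]
 [578. -21. 150.]
 [579. -24. 145.]
 [579. -27. 146.]
 [578. -30. 150.]
 [578. -33. 146.]
 [579. -35. 146.]
 [579. -38. 145.]
 [577.  67. 141.]
 [575.  64. 150.]
 [576.  62. 144.]
 [575.  58. 1
[... 12617 characters left out ...]
 240.]
 [ 655. -297.  232.]
 [ 656. -297.  254.]
 [ 656. -285.  258.]
 [ 656. -294.  258.]
 [ 656. -296.  250.]
 [ 656. -297.  245.]
 [ 656. -296.  247.]
 [ 656. -282.  259.]
 [ 656. -297.  242.]
 [ 657. -291.  258.]
 [ 657. -297.  235.]
 [ 657. -289.  258.]
 [ 657. -299.  255.]
 [ 657. -295.  237.]
 [ 658. -285.  258.]
 [ 658. -295.  255.]
 [ 658. -297.  250.]
 [ 659. -283.  259.]
 [ 659. -293.  256.]
 [ 659. -296.  246.]
 [ 659. -297.  241.]
 [ 659. -296.  243.]
 [ 659. -298.  236.]
 [ 659. -290.  257.]
 [ 659. -297.  238.]
 [ 659. -289.  259.]
 [ 659. -298.  233.]
 [ 659. -300.  256.]
 [ 660. -298.  260.]
 [ 660. -287.  260.]
 [ 660. -297.  256.]
 [ 660. -298.  251.]
 [ 661. -296.  246.]]
```

Request:
play_rows(
  targets=[
    {"linear":[-40,-33,0],"turn":0.1},
    {"linear":[-80,-66,0],"turn":0.2},
    {"linear":[-120,-100,0],"turn":0.3},
    {"linear":[-160,-133,0],"turn":0.4},
    {"linear":[-200,-166,0],"turn":0.5},
    {"linear":[-240,-200,0],"turn":0.6},
    {"linear":[-280,-233,0],"turn":0.7},
    {"linear":[-320,-266,0],"turn":0.8},
    {"linear":[-360,-300,0],"turn":0.9},
    {"linear":[-400,-333,0],"turn":1.0},
    {"linear":[-440,-366,0],"turn":1.1},
    {"linear":[-480,-400,0],"turn":1.2},
    {"linear":[-520,-433,0],"turn":1.3},
    {"linear":[-553,-460,0],"turn":1.307},
    {"linear":[-553,-460,0],"turn":1.307},
    {"linear":[-553,-460,0],"turn":1.307},
    {"linear":[-553,-460,0],"turn":1.307},
  ],
)

```text
t: 2.28
eef_pos: [576.3, 16.1, 292.3]
tcp_rot: [-3.141, -0.0, 1.572]
ft_force: [0.2, -0.3, -0.1]
opening: 1.0
```

```bash
python3 - <<'E'
from h import *
s=env.state(); print(s['t'],s['eef_pos'],s['tcp_rot'],s['joints'].round(3),s['ft_force'])
snap('wrist','w1')
E
```

```text
2.275 [576.31913742  16.07522218 292.31586648] [-3.14136562e+00 -1.75315037e-04  1.57203095e+00] [-0.087  0.422  1.68   0.     1.04  -0.088] [ 0.23923544 -0.28481146 -0.14110799]
```

View pics/w1.png

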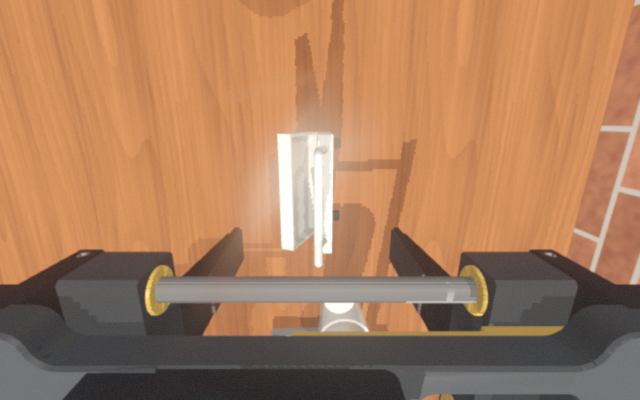

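The wrist view shows the open cassette: the flap rim on the left (columns ~280–300), the fixed half on the right (~325), and the handle bar running from (318,150) to (318,265).

```bash
python3 - <<'E'
from h import *
W,im=cloud('w1')
m=(W[...,0]>500)&(W[...,0]<640)&(abs(W[...,1]-15)<90)
m[300:]=0
for lo,hi in [(138,150),(86,96)]:
    P=W[m&(W[...,2]>lo)&(W[...,2]<hi)]; print(lo,len(P),P.min(0).round(1),P.max(0).round(1),P.mean(0).round(1))
    for y in range(-50,80,10):
        Q=P[abs(P[:,1]-y)<5]
        if len(Q): print(y,len(Q),np.percentile(Q[:,0],[1,25,50,75,99]).round(1),np.median(Q[:,2]).round(1))
E
```

```text
138 1021 [575.5 -39.8 138.4] [583.4  67.6 149.1] [579.4  19.  146.1]
-40 26 [576.5 578.3 579.3 581.1 583. ] 146.2
-30 79 [576.5 578.3 580.2 581.1 583. ] 146.5
-20 78 [576.5 577.6 579.2 581.7 582.9] 146.4
-10 83 [576.5 577.8 580.1 581.5 582.9] 146.6
0 90 [575.5 577.4 579.2 581.  582.8] 146.5
10 95 [575.6 577.3 579.1 580.9 582.7] 146.3
20 97 [575.6 577.3 579.1 580.9 582.6] 146.4
30 100 [575.6 577.3 579.  580.8 582.6] 146.3
40 111 [575.6 577.3 579.  581.6 583.4] 146.4
50 114 [575.6 577.3 579.4 581.5 583.3] 146.3
60 119 [575.6 577.3 579.8 581.5 583.2] 146.2
70 29 [576.4 578.1 579.  580.6 582.3] 145.5
86 1429 [546. -51.  86.] [594.7  78.7  95.9] [580.8  19.8  91.7]
-50 56 [548.8 585.2 588.6 591.9 594.3] 92.7
-40 79 [547.8 551.3 589.6 591.9 594.1] 92.5
-30 93 [548.2 585.1 588.4 591.7 594.1] 92.8
-20 94 [548.2 585.  588.3 591.3 593.8] 92.8
-10 100 [547.4 585.  588.2 591.4 593.7] 92.9
0 112 [547.8 584.9 588.1 591.4 594.6] 92.8
10 112 [547.9 584.8 588.  591.3 594.4] 92.7
20 112 [547.3 584.7 587.9 591.1 594.3] 92.9
30 109 [547.5 585.7 588.8 591.9 594.1] 92.9
40 112 [546.5 585.6 588.6 591.7 593.9] 93.0
50 123 [547.8 551.6 587.6 590.7 593.8] 92.6
60 96 [548.1 576.9 589.  591.5 593.6] 93.0
70 160 [548.3 581.3 586.3 590.3 594.3] 93.0
```

Request:
play_rows(
  hand=70,
  targets=[
    {"linear":[-2,-10,0],"turn":0},
    {"linear":[-2,-10,20],"turn":0},
    {"linear":[-2,-10,50],"turn":0},
    {"linear":[-2,-10,80],"turn":0},
    {"linear":[-2,-10,110],"turn":0},
    {"linear":[-2,-10,130],"turn":0},
    {"linear":[-2,-10,141],"turn":0},
    {"linear":[-2,-10,141],"turn":0},
    {"linear":[-2,-10,141],"turn":0},
  ],
)

```text
t: 3.45
eef_pos: [567.1, 13.2, 152.0]
tcp_rot: [3.14, -0.0, 1.571]
ft_force: [-0.1, 1.3, 0.5]
opening: 0.737
```

```bash
python3 - <<'E'
from h import *
s=env.state(); print(s['t'],s['eef_pos'],s['tcp_rot'],s['ft_force'],s['opening'])
snap('side','s2')
im=cv2.imread('pics/s2.png')[150:300,230:390]; cv2.imwrite('pics/s2z.png',cv2.resize(im,None,fx=4,fy=4,interpolation=cv2.INTER_CUBIC))
E
```

```text
3.45 [567.06385583  13.16943866 152.03746744] [ 3.14041865e+00 -2.25222252e-06  1.57091585e+00] [-0.13218343  1.3140258   0.46219617] 0.7369163836804693
```

View pics/s2z.png

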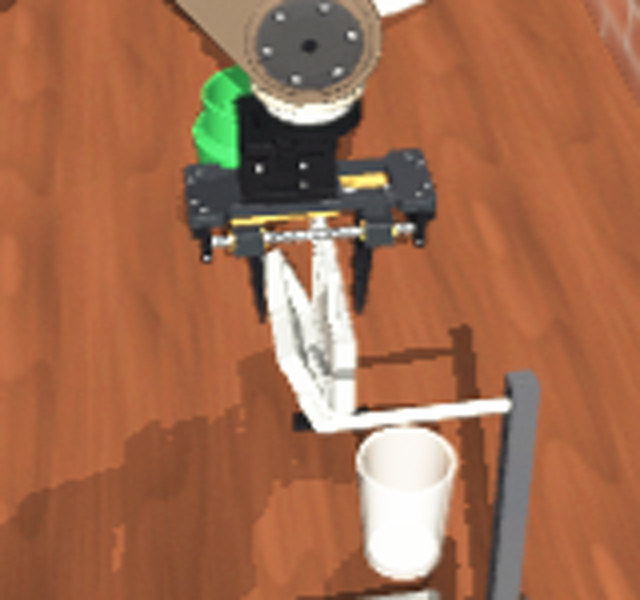

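The picture shows the fingers straddling both halves. I'll close in stages and shift the arm along so that the fixed-side finger stays put.

Request:
play_rows(
  hand=58,
  targets=[
    {"linear":[0,-1,0],"turn":0},
    {"linear":[0,-1,0],"turn":0},
    {"linear":[0,-1,0],"turn":0},
  ],
)

```text
t: 3.88
eef_pos: [565.5, 13.1, 151.3]
tcp_rot: [-3.141, -0.0, 1.571]
ft_force: [-3.1, 0.1, 1.8]
opening: 0.613
```

Request:
play_rows(
  hand=48,
  targets=[
    {"linear":[0,2.5,0],"turn":0},
    {"linear":[0,5,0],"turn":0},
    {"linear":[0,5,0],"turn":0},
  ],
)

```text
t: 4.25
eef_pos: [571.2, 13.1, 151.2]
tcp_rot: [3.141, -0.0, 1.571]
ft_force: [-0.7, -0.6, 0.9]
opening: 0.508
```

Request:
play_rows(
  hand=38,
  targets=[
    {"linear":[0,2.5,0],"turn":0},
    {"linear":[0,5,0],"turn":0},
    {"linear":[0,5,0],"turn":0},
  ],
)

```text
t: 4.62
eef_pos: [576.2, 13.1, 151.2]
tcp_rot: [3.141, -0.0, 1.571]
ft_force: [-0.1, 0.4, 0.1]
opening: 0.401
```

Request:
play_rows(
  hand=26,
  targets=[
    {"linear":[0,2,0],"turn":0},
    {"linear":[0,4,0],"turn":0},
    {"linear":[0,4,0],"turn":0},
    {"linear":[0,4,0],"turn":0},
    {"linear":[0,4,0],"turn":0},
    {"linear":[0,4,0],"turn":0},
  ],
)

```text
t: 5.38
eef_pos: [579.3, 13.1, 151.3]
tcp_rot: [-3.14, -0.0, 1.571]
ft_force: [-5.1, -0.7, 4.1]
opening: 0.309
```

```bash
python3 - <<'E'
from h import *
s=env.state(); print(s['t'],s['eef_pos'],s['ft_force'],s['opening']*95.1)
snap('side','s3')
im=cv2.imread('pics/s3.png')[150:300,230:390]; cv2.imwrite('pics/s3z.png',cv2.resize(im,None,fx=4,fy=4,interpolation=cv2.INTER_CUBIC))
E
```

```text
5.375 [579.30890852  13.14490676 151.26254337] [-5.08858239 -0.74772905  4.13472383] 29.418218619581847
```

View pics/s3z.png

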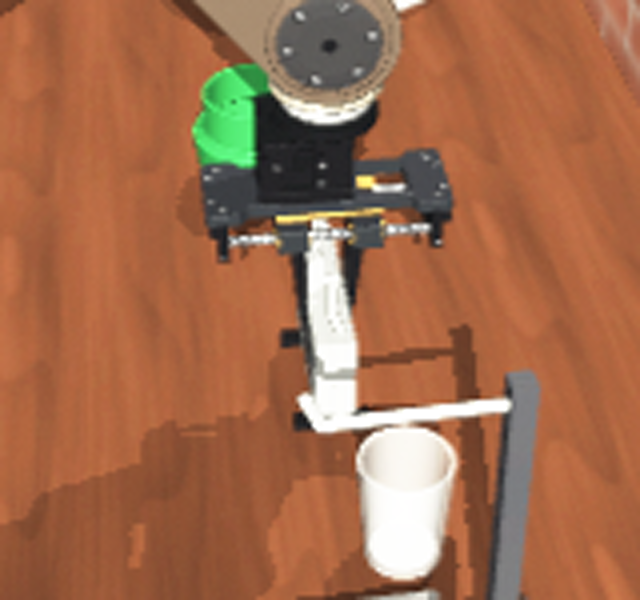

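The flap is shut, with the measured opening at 29.4 mm against the 30 mm of the two trays. Next I open, rise to handle height and shift 25 mm towards -y, so that the middle of the bar stays free for the hook.

Request:
play_rows(
  hand=50,
  targets=[
    {"linear":[0,0,0],"turn":0},
    {"linear":[0,0,0],"turn":0},
    {"linear":[0,0,-3],"turn":0},
    {"linear":[0,0,-20],"turn":0},
    {"linear":[0,0,-50],"turn":0},
    {"linear":[-12,0,-50],"turn":0},
    {"linear":[-24,0,-50],"turn":0},
    {"linear":[-24,0,-50],"turn":0},
    {"linear":[-24,0,-50],"turn":0},
  ],
)

```text
t: 6.55
eef_pos: [579.7, -11.0, 200.6]
tcp_rot: [-3.141, -0.0, 1.57]
ft_force: [-0.2, 0.3, 0.5]
opening: 0.525
```

```bash
python3 - <<'E'
from h import *
s=env.state(); print(s['t'],s['eef_pos'],s['ft_force'],s['opening']*95.1)
snap('wrist','w4')
W,im=cloud('w4')
m=(W[...,0]>540)&(W[...,0]<620)&(abs(W[...,1]-15)<90); m[280:]=0
for lo,hi in [(138,150),(80,96)]:
    P=W[m&(W[...,2]>lo)&(W[...,2]<hi)]; print(lo,len(P),P.min(0).round(1),P.max(0).round(1),P.mean(0).round(1))
    for y in range(-50,80,15):
        Q=P[abs(P[:,1]-y)<5]
        if len(Q): print(y,len(Q),np.percentile(Q[:,0],[1,25,50,75,99]).round(1),np.median(Q[:,2]).round(1))
snap('side','s4')
im=cv2.imread('pics/s4.png')[150:300,230:390]; cv2.imwrite('pics/s4z.png',cv2.resize(im,None,fx=4,fy=4,interpolation=cv2.INTER_CUBIC))
E
```

```text
6.55 [579.72620653 -11.03485171 200.64851152] [-0.24047123  0.31350777  0.49545277] 49.95513943551464
138 2743 [548.4 -23.  138. ] [613.8  67.3 150. ] [580.   20.5 145.9]
-20 216 [555.9 576.6 579.8 583.  606.2] 145.9
-5 428 [549.6 556.2 579.6 583.6 612.7] 146.0
10 240 [576.2 578.  580.1 581.8 583.5] 146.4
25 266 [575.8 577.5 579.6 581.8 583.4] 146.4
40 280 [575.9 577.6 579.7 581.7 583.4] 146.3
55 296 [576.  577.7 579.7 581.7 583.3] 146.5
70 51 [576.7 578.5 579.7 581.  582.7] 145.5
80 4810 [564.7 -51.8  90.9] [594.9  78.2  96. ] [579.9  22.2  93.1]
-50 176 [565.6 569.7 585.4 590.1 594.8] 93.2
-35 259 [565.1 569.  573.6 590.7 594.6] 93.1
-20 303 [565.4 570.  585.2 589.8 594.4] 93.1
-5 342 [565.  569.5 585.1 590.3 594.8] 93.2
10 345 [565.2 569.7 585.1 590.1 594.6] 93.1
25 372 [564.9 569.2 584.9 589.9 594.3] 93.1
40 390 [565.2 569.6 584.9 589.8 594.7] 93.2
55 411 [564.9 569.6 584.8 589.6 594.4] 93.1
70 629 [565.2 571.3 579.3 588.  594.2] 93.1
```

View pics/s4z.png

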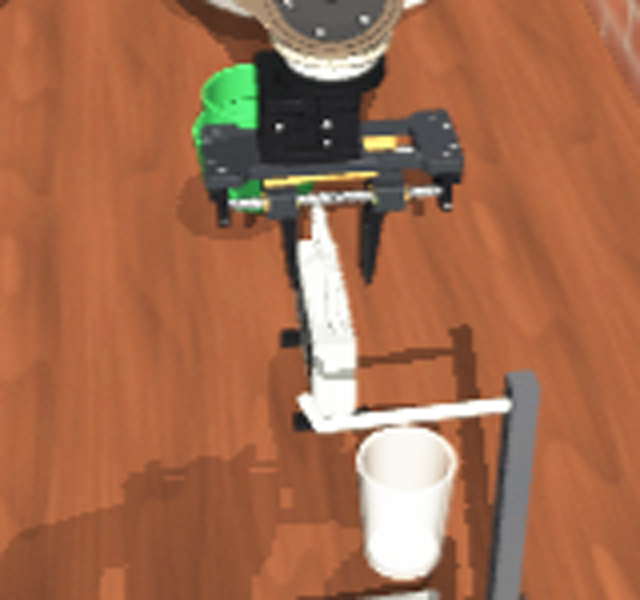

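View pics/w4.png

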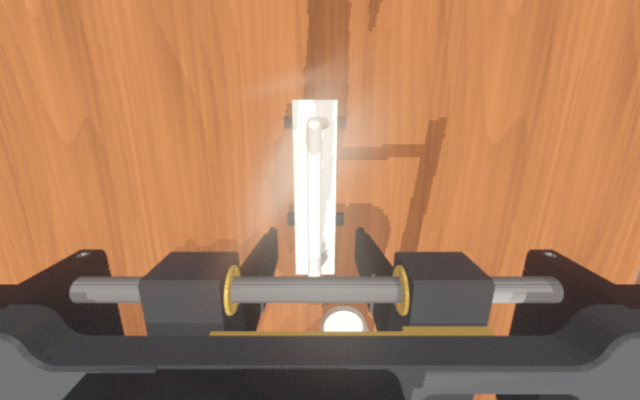

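Both views show the cassette shut: its tops span x 565.0–594.6, about 30 mm, and the bar is centred between the fingers. I'm gripping the bar now.

Request:
play_rows(
  hand=0,
  targets=[
    {"linear":[0,0,0],"turn":0},
    {"linear":[0,0,0],"turn":0},
    {"linear":[0,0,0],"turn":0},
    {"linear":[0,0,0],"turn":0},
    {"linear":[0,0,0],"turn":0},
    {"linear":[0,0,0],"turn":0},
    {"linear":[0,0,0],"turn":0},
  ],
)

```text
t: 7.52
eef_pos: [579.8, -10.9, 201.2]
tcp_rot: [-3.141, -0.0, 1.571]
ft_force: [-0.7, 1.2, 1.0]
opening: 0.076
```

Request:
play_rows(
  targets=[
    {"linear":[0,0,-4],"turn":0},
    {"linear":[0,0,-10],"turn":0},
    {"linear":[0,0,-18],"turn":0},
    {"linear":[0,0,-25],"turn":0},
    {"linear":[0,0,-30],"turn":0},
    {"linear":[0,0,-30],"turn":0},
    {"linear":[0,0,-30],"turn":0},
  ],
)

```text
t: 8.4
eef_pos: [579.8, -10.9, 231.0]
tcp_rot: [-3.141, -0.0, 1.571]
ft_force: [-0.6, 0.5, -4.9]
opening: 0.074
```

```bash
python3 - <<'E'
from h import *
s=env.state(); print(s['t'],s['eef_pos'],s['tcp_rot'],s['ft_force'],s['opening']*95.1)
snap('wrist','w5')
W,im=cloud('w5')
m=(W[...,0]>540)&(W[...,0]<620)&(abs(W[...,1]-15)<90); m[280:]=0
for lo,hi in [(166,182),(110,130)]:
    P=W[m&(W[...,2]>lo)&(W[...,2]<hi)]; print(lo,len(P),P.min(0).round(1),P.max(0).round(1),P.mean(0).round(1))
    for y in range(-50,80,15):
        Q=P[abs(P[:,1]-y)<5]
        if len(Q): print(y,len(Q),np.percentile(Q[:,0],[1,25,50,75,99]).round(1),np.median(Q[:,2]).round(1))
snap('side','s5')
im=cv2.imread('pics/s5.png')[130:300,230:390]; cv2.imwrite('pics/s5z.png',cv2.resize(im,None,fx=3.5,fy=3.5,interpolation=cv2.INTER_CUBIC))
E
```

```text
8.4 [579.78491573 -10.86624523 231.04771088] [-3.14131382e+00 -1.24149965e-04  1.57080988e+00] [-0.56634436  0.54320183 -4.91066597] 7.061501123582161
166 2510 [569.3 -22.4 166. ] [592.8  67.  182. ] [581.   23.6 175.6]
-20 123 [577.9 579.4 581.4 583.1 584.3] 176.7
-5 312 [570.1 578.  580.8 583.6 592.4] 176.4
10 233 [577.4 579.1 580.8 583.  584.7] 176.2
25 250 [577.5 579.2 581.3 582.9 584.6] 175.8
40 275 [577.  578.9 580.8 582.9 584.5] 175.5
55 308 [577.1 578.7 580.8 582.8 585. ] 175.3
70 58 [577.7 579.8 581.  582.3 584.4] 174.5
110 3797 [565.5 -21.9 119.7] [595.7  77.8 130. ] [580.3  36.4 122.4]
-20 50 [566.  567.1 569.4 593.7 595.3] 123.4
-5 334 [565.8 570.3 575.2 590.5 595. ] 123.0
10 360 [566.1 570.5 575.7 591.  595.5] 122.9
25 380 [565.7 570.6 575.7 590.3 595.2] 122.5
40 382 [565.9 570.2 575.1 590.7 595.5] 122.2
55 388 [566.  570.4 575.2 591.1 595.3] 122.1
70 610 [565.8 572.6 580.1 588.3 595.1] 121.8
```

View pics/s5z.png

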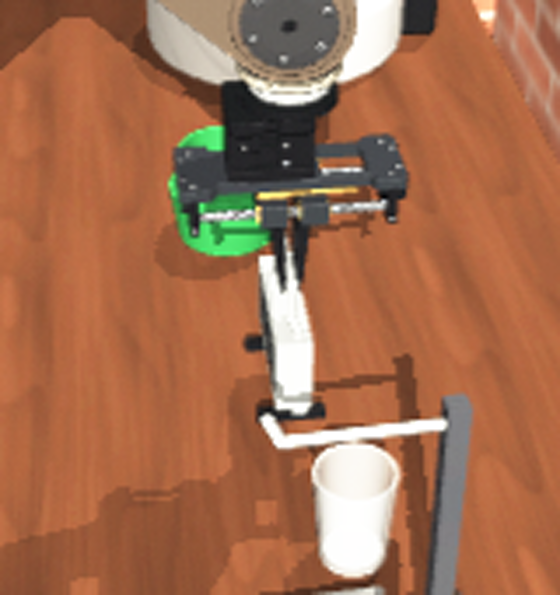

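Request:
play_rows(
  targets=[
    {"linear":[0,-10,-15],"turn":0},
    {"linear":[0,-25,-35],"turn":0},
    {"linear":[0,-40,-60],"turn":0},
    {"linear":[-10,-55,-80],"turn":0},
    {"linear":[-30,-70,-95],"turn":0},
    {"linear":[-60,-80,-104],"turn":0},
    {"linear":[-95,-85,-106],"turn":0},
    {"linear":[-130,-85,-106],"turn":0},
    {"linear":[-165,-85,-106],"turn":0},
    {"linear":[-200,-85,-106],"turn":0},
    {"linear":[-235,-85,-106],"turn":0},
    {"linear":[-265,-85,-106],"turn":0},
    {"linear":[-288,-85,-106],"turn":0},
    {"linear":[-302,-85,-106],"turn":0},
    {"linear":[-306,-85,-106],"turn":0},
    {"linear":[-306,-85,-106],"turn":0},
    {"linear":[-306,-85,-106],"turn":0},
  ],
)

```text
t: 10.62
eef_pos: [495.0, -316.2, 337.3]
tcp_rot: [3.142, -0.0, 1.571]
ft_force: [-0.8, -0.6, -5.7]
opening: 0.078
```

```bash
python3 - <<'E'
from h import *
s=env.state(); print(s['t'],s['eef_pos'],s['tcp_rot'],s['ft_force'],s['opening']*95.1)
snap('wrist','w6'); snap('top','t6'); snap('side','s6')
im=cv2.imread('pics/s6.png')[180:380,250:400]; cv2.imwrite('pics/s6z.png',cv2.resize(im,None,fx=3,fy=3,interpolation=cv2.INTER_CUBIC))
im=cv2.imread('pics/t6.png')[150:280,350:500]; cv2.imwrite('pics/t6z.png',cv2.resize(im,None,fx=4,fy=4,interpolation=cv2.INTER_CUBIC))
for t in ['top0','side0','w6']:
    W,im=cloud(t)
    k=(W[...,2]>241)&(W[...,2]<250)&(W[...,1]<-270)&(W[...,1]>-310)&(W[...,0]<638)&(W[...,0]>542); P=W[k]
    if len(P)>10:
        f=np.polyfit(P[:,0]-585,P[:,1],1); print(t,'hook',len(P),f,np.median(P[:,2]),P[:,:2].min(0),P[:,:2].max(0))
    k=(W[...,2]>252)&(W[...,2]<270)&(W[...,1]<-270)&(W[...,1]>-310)&(W[...,0]<545)&(W[...,0]>515); P=W[k]
    if len(P): print(t,'tip',P.mean(0),P.min(0),P.max(0))
    k=(W[...,2]>15)&(W[...,2]<175)&(W[...,1]<-370)&(W[...,1]>-460)&(W[...,0]<660)&(W[...,0]>550); P=W[k]
    if len(P): print(t,'bottle',P.mean(0),P.min(0),P.max(0))
E
```

```text
10.625 [ 494.96851043 -316.20116558  337.26836103] [ 3.14157291e+00 -3.07471169e-04  1.57140783e+00] [-0.81390883 -0.60704602 -5.73154702] 7.4002524535981165
top0 hook 96 [ 3.38130058e-02 -2.90164862e+02] 244.23426290854164 [ 542.02383956 -295.31548524] [ 636.70952815 -285.26430013]
top0 tip [ 529.5110147  -291.92324024  262.21073712] [ 525.61339552 -294.84461631  254.72400601] [ 534.69686146 -288.87756747  267.9831372 ]
top0 bottle [ 596.20834124 -400.96931897   99.87701928] [ 575.81509649 -437.37152606   15.79468194] [ 629.36488821 -383.81317896  174.78642144]
side0 hook 121 [ 3.81486326e-02 -2.93902310e+02] 243.42665513203016 [ 542.62370939 -299.72102065] [ 637.01155224 -286.52310074]
side0 tip [ 530.16096092 -295.6639859   259.31522164] [ 525.25964409 -298.44167466  252.12064641] [ 535.92856702 -290.80027862  264.06140377]
side0 bottle [ 600.14901184 -431.30219127   92.95724889] [ 576.83607399 -444.02106963   15.04675836] [ 631.78944405 -392.79080435  174.9070499 ]
w6 hook 1653 [ 3.92854480e-02 -2.91175959e+02] 245.35222221061562 [ 542.14827734 -297.52578788] [ 637.89773606 -285.98831696]
w6 tip [ 532.04706464 -292.70990663  262.06299135] [ 526.85292748 -297.75298981  252.51206276] [ 539.04171071 -289.86657313  267.35774037]
w6 bottle [ 602.22471943 -395.09822556   87.19168596] [ 579.09099474 -428.29540674   15.00885811] [ 632.9688208  -385.97975718  153.45153146]
```

View pics/s6z.png

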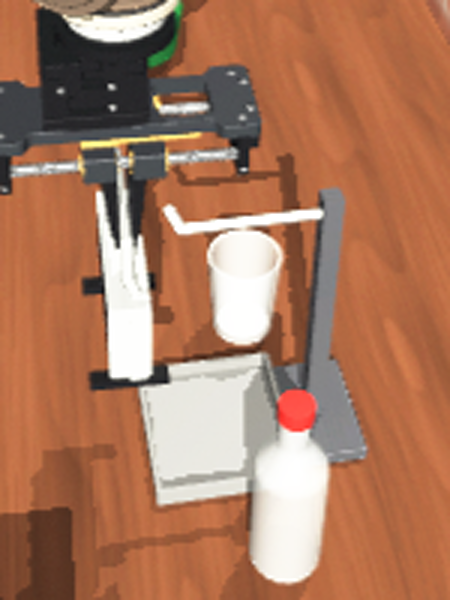

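View pics/w6.png

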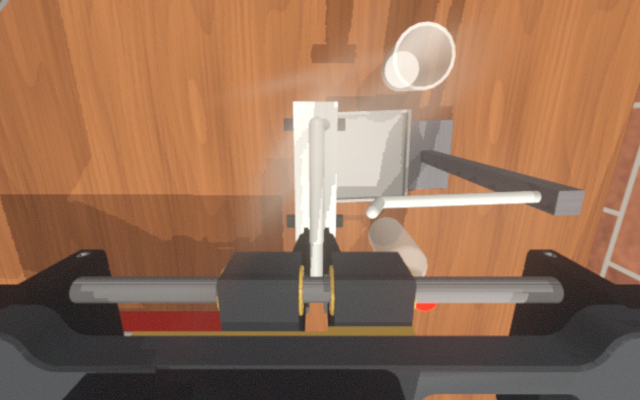

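View pics/t6z.png

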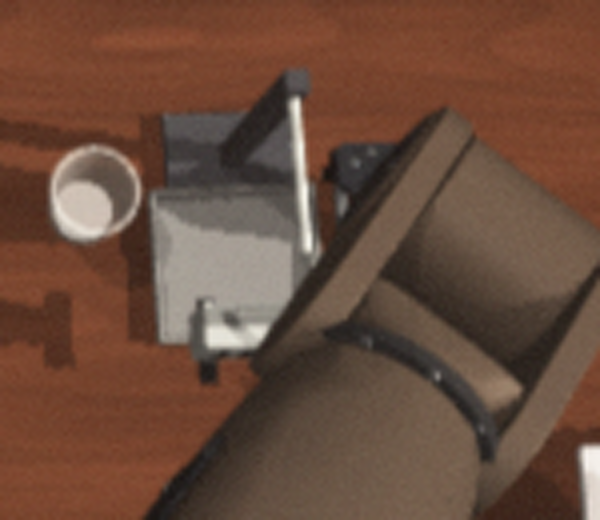

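The views show the bar clear in front of the hook tip, which the wrist view puts at (375,210). The hook lies at y ≈ -291 with yaw 0.038, the bar is about 9 mm above the tip, and the tray tops are about 9 mm below the arm. Next I align the yaw and move in over the hook.

Request:
play_rows(
  targets=[
    {"linear":[0,0,0],"turn":-0.038},
    {"linear":[0,5,0],"turn":-0.038},
    {"linear":[0,14,0],"turn":-0.038},
    {"linear":[0,24,0],"turn":-0.038},
    {"linear":[0,34,0],"turn":-0.038},
    {"linear":[0,44,0],"turn":-0.038},
    {"linear":[0,54,0],"turn":-0.038},
    {"linear":[0,64,0],"turn":-0.038},
    {"linear":[0,74,0],"turn":-0.038},
    {"linear":[0,81,0],"turn":-0.038},
    {"linear":[0,84,0],"turn":-0.038},
    {"linear":[0,84,0],"turn":-0.038},
    {"linear":[0,84,0],"turn":-0.038},
    {"linear":[0,84,0],"turn":-0.038},
  ],
)

```text
t: 12.52
eef_pos: [578.7, -317.0, 337.3]
tcp_rot: [3.141, 0.0, 1.609]
ft_force: [0.7, -0.1, -4.1]
opening: 0.073
```

```bash
python3 - <<'E'
from h import *
s=env.state(); print(s['t'],s['eef_pos'],s['tcp_rot'],s['ft_force'],s['moment'],s['opening']*95.1)
snap('wrist','w7'); snap('side','s7')
im=cv2.imread('pics/s7.png')[180:380,250:400]; cv2.imwrite('pics/s7z.png',cv2.resize(im,None,fx=3,fy=3,interpolation=cv2.INTER_CUBIC))
W,im=cloud('w7')
m=(W[...,2]>268)&(W[...,2]<290)&(W[...,0]>570)&(W[...,0]<590)&(W[...,1]<-220)&(W[...,1]>-400); m[275:]=0
P=W[m]
for y in range(-345,-230,10):
    Q=P[abs(P[:,1]-y)<5]
    if len(Q)>5: print(y,len(Q),Q[:,0].mean().round(1),np.percentile(Q[:,2],[50,90]).round(1))
print(P[:,1].max())
E
```

```text
12.525 [ 578.66451154 -316.98452872  337.34514643] [3.14147486e+00 5.96259835e-05 1.60857156e+00] [ 0.66927952 -0.08555867 -4.13295584] [-0.14553578  0.08509067 -0.01866225] 6.898731527974274
-325 132 580.3 [282.8 283.7]
-315 206 579.8 [282.8 283.9]
-305 561 579.9 [282.3 287.5]
-295 237 579.1 [282.4 283.4]
-285 249 578.8 [282.2 283.3]
-275 251 578.4 [282.  283.1]
-265 270 578.0 [281.8 282.9]
-255 308 577.6 [281.5 282.7]
-245 321 577.3 [281.3 282.4]
-235 19 577.1 [280.  281.1]
-239.04095343922484
```

View pics/s7z.png

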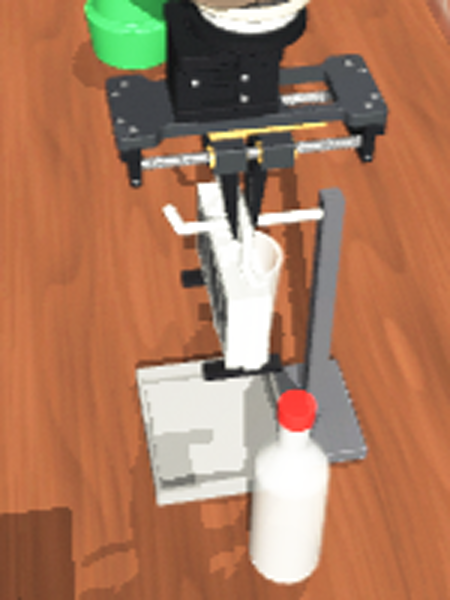

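View pics/w7.png

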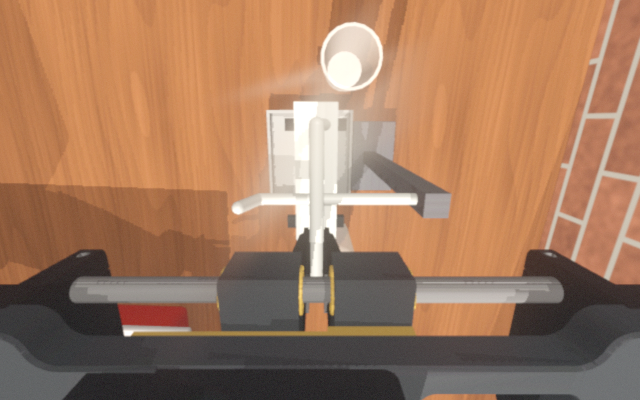

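The wrist view shows the hook arm (row ~200) running under the bar through the opening, close to the bar's middle. I'm lowering onto it.

Request:
play_rows(
  targets=[
    {"linear":[1,0,5],"turn":0},
    {"linear":[1,0,12],"turn":0},
    {"linear":[1,0,19],"turn":0},
    {"linear":[1,0,24],"turn":0},
    {"linear":[1,0,27],"turn":0},
    {"linear":[1,0,28],"turn":0},
    {"linear":[1,0,28],"turn":0},
  ],
)

```text
t: 13.5
eef_pos: [578.9, -315.9, 309.3]
tcp_rot: [3.141, 0.0, 1.609]
ft_force: [0.2, 0.3, -4.2]
opening: 0.074
```

Request:
play_rows(
  targets=[
    {"linear":[0,0,1],"turn":0},
    {"linear":[0,0,1.5],"turn":0},
    {"linear":[0,0,1.5],"turn":0},
    {"linear":[0,0,1.5],"turn":0},
  ],
)

```text
t: 14.0
eef_pos: [578.9, -315.9, 307.9]
tcp_rot: [3.141, 0.0, 1.609]
ft_force: [0.3, -0.4, -3.0]
opening: 0.073
```

Request:
play_rows(
  targets=[
    {"linear":[0,0,0.5],"turn":0},
    {"linear":[0,0,0.5],"turn":0},
    {"linear":[0,0,0.5],"turn":0},
  ],
)

```text
t: 14.38
eef_pos: [578.9, -316.0, 307.5]
tcp_rot: [3.141, 0.0, 1.609]
ft_force: [-0.3, -0.4, 0.2]
opening: 0.077
```

```bash
python3 - <<'E'
from h import *
s=env.state(); print(s['t'],s['eef_pos'],s['ft_force'],s['moment'],s['opening']*95.1)
E
```

```text
14.375 [ 578.89592346 -315.97318125  307.45015969] [-0.26258733 -0.42157188  0.19632526] [-0.22163189  0.0797844   0.06566682] 7.332415959474368
```

The hook carries the weight now, with the vertical force down from -4 to about 0 N. I release and rise straight up.

Request:
play_rows(
  hand=30,
  targets=[
    {"linear":[0,0,0],"turn":0},
    {"linear":[0,0,0],"turn":0},
    {"linear":[0,0,0],"turn":0},
    {"linear":[0,0,0],"turn":0},
    {"linear":[0,0,-3],"turn":0},
    {"linear":[0,0,-10],"turn":0},
    {"linear":[0,0,-22],"turn":0},
    {"linear":[0,0,-40],"turn":0},
    {"linear":[0,0,-60],"turn":0},
    {"linear":[0,0,-80],"turn":0},
    {"linear":[0,0,-90],"turn":0},
    {"linear":[0,0,-90],"turn":0},
    {"linear":[0,0,-90],"turn":0},
  ],
)

```text
t: 16.0
eef_pos: [578.7, -315.8, 396.5]
tcp_rot: [-3.141, -0.001, 1.609]
ft_force: [0.8, -0.9, -0.7]
opening: 0.317
```

```bash
python3 - <<'E'
from h import *
s=env.state(); print(s['t'],s['eef_pos'],s['ft_force'],s['opening']*95.1)
snap('wrist','w8'); snap('side','s8'); snap('top','t8')
im=cv2.imread('pics/s8.png')[180:380,250:400]; cv2.imwrite('pics/s8z.png',cv2.resize(im,None,fx=3,fy=3,interpolation=cv2.INTER_CUBIC))
W,im=cloud('w8')
for lo,hi in [(246,258),(190,215)]:
    m=(W[...,2]>lo)&(W[...,2]<hi)&(W[...,0]>560)&(W[...,0]<600)&(W[...,1]<-220)&(W[...,1]>-370); m[275:]=0
    P=W[m]
    for y in range(-355,-215,12):
        Q=P[abs(P[:,1]-y)<6]
        if len(Q)>5: print(lo,y,len(Q),np.percentile(Q[:,0],[1,50,99]).round(1),np.percentile(Q[:,2],[50,90]).round(1))
W0,_=cloud('top0');
for t in ['top0','t8']:
    W,im=cloud(t)
    for n,(x,y) in dict(tub=(550,300),cup=(613,-175)).items():
        k=(W[...,2]>20)&(W[...,2]<110)&(np.hypot(W[...,0]-x,W[...,1]-y)<80); print(t,n,W[k].mean(0).round(1))
for t in ['side0','s8']:
    W,im=cloud(t); k=(W[...,2]>20)&(W[...,2]<180)&(np.hypot(W[...,0]-603,W[...,1]+415)<40); print(t,'bottle',W[k].mean(0).round(1))
E
```

```text
16.0 [ 578.70492381 -315.81852312  396.45207733] [ 0.76896424 -0.9076904  -0.74651553] 30.157114107720012
246 -343 63 [577.7 581.4 585.1] [253.  254.1]
246 -331 113 [577.4 581.1 584.9] [253.1 254.2]
246 -319 116 [576.9 580.6 584.3] [253.1 254.3]
246 -307 121 [576.5 580.1 583.8] [253.  254.1]
246 -295 211 [560.5 579.7 599.5] [251.8 253.7]
246 -283 124 [575.7 579.2 582.8] [252.9 254. ]
246 -271 125 [575.2 578.7 582.3] [252.8 253.8]
246 -259 136 [574.8 578.2 581.7] [252.8 253.9]
246 -247 147 [574.4 577.9 581.8] [252.5 253.6]
246 -235 30 [574.3 577.5 580.7] [251.6 253.3]
190 -355 120 [564.7 573.4 594.1] [200.2 201.1]
190 -343 196 [564.4 574.1 593.7] [200.2 201.5]
190 -331 207 [564.1 573.7 593.1] [200.  200.9]
190 -319 210 [563.8 573.4 592.6] [199.8 200.9]
190 -307 122 [563.7 574.  593. ] [199.9 201. ]
190 -295 153 [563.2 572.5 592.2] [199.6 200.9]
190 -283 239 [561.9 572.3 591.8] [199.7 200.7]
190 -271 250 [561.6 571.8 591.1] [199.5 200.6]
190 -259 252 [561.4 571.4 590.5] [199.4 200.5]
190 -247 257 [561.1 570.8 589.9] [199.5 200.5]
190 -235 360 [560.8 574.6 590.2] [199.2 200.3]
190 -223 60 [561.3 577.2 589.8] [198.9 200.4]
top0 tub [548.3 297.4  71.4]
top0 cup [ 615.3 -176.7   65.7]
t8 tub [548.5 297.7  71. ]
t8 cup [ 614.8 -176.3   65.7]
side0 bottle [ 600.4 -430.2  100.9]
s8 bottle [ 600.5 -430.   101.3]
```

View pics/s8z.png

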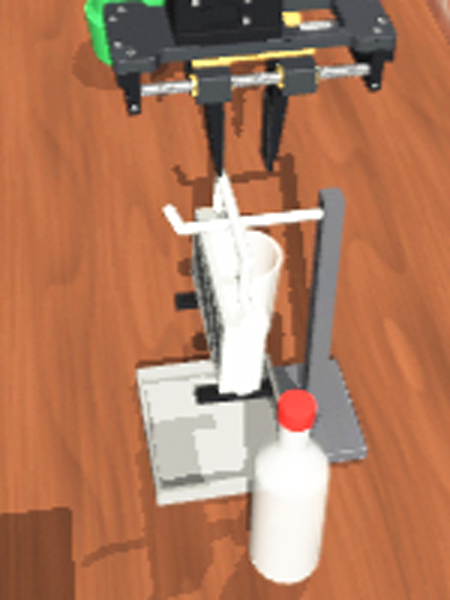

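View pics/w8.png

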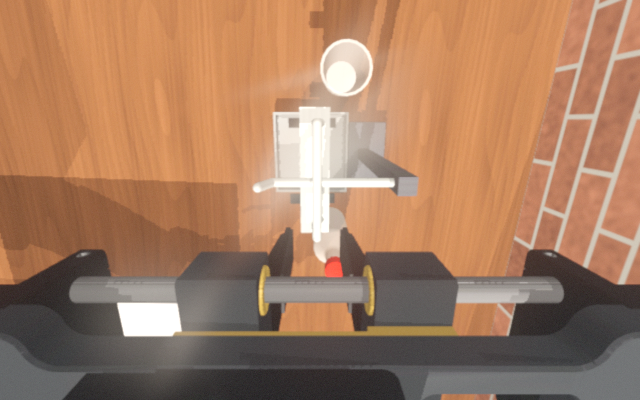

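The cassette hangs level on the hook and is still shut, and the fingers are clear of it. I back off further and check that it stays put.

Request:
play_rows(
  targets=[
    {"linear":[0,0,-10],"turn":0},
    {"linear":[0,0,-25],"turn":0},
    {"linear":[0,0,-25],"turn":0},
    {"linear":[0,0,-25],"turn":0},
    {"linear":[0,0,-25],"turn":0},
    {"linear":[0,0,-25],"turn":0},
    {"linear":[0,0,-25],"turn":0},
    {"linear":[0,0,-25],"turn":0},
    {"linear":[0,0,-25],"turn":0},
    {"linear":[0,0,-25],"turn":0},
    {"linear":[0,0,-25],"turn":0},
    {"linear":[0,0,-25],"turn":0},
  ],
)

```text
t: 17.65
eef_pos: [578.8, -315.9, 422.2]
tcp_rot: [3.142, -0.0, 1.609]
ft_force: [0.1, -0.1, 0.7]
opening: 0.316
```

```bash
python3 - <<'E'
from h import *
s=env.state(); print(s['t'],s['eef_pos'],s['ft_force'])
snap('wrist','w9'); snap('side','s9')
W,im=cloud('w9')
for lo,hi in [(248,258),(190,215)]:
    m=(W[...,2]>lo)&(W[...,2]<hi)&(W[...,0]>560)&(W[...,0]<600)&(W[...,1]<-220)&(W[...,1]>-370); m[275:]=0
    P=W[m]
    for y in range(-355,-215,24):
        Q=P[abs(P[:,1]-y)<6]
        if len(Q)>5: print(lo,y,len(Q),np.percentile(Q[:,0],[1,50,99]).round(1),np.percentile(Q[:,2],[50,90]).round(1))
a=np.load('pics/s8.npz')['im'].astype(int);b=np.load('pics/s9.npz')['im'].astype(int)
print(np.abs(a-b)[235:330,310:350].mean())
print(env.job_done())
E
```

```text
17.65 [ 578.82254216 -315.88991204  422.21131467] [ 0.09483403 -0.14718623  0.73659066]
248 -331 92 [577.3 580.9 584.5] [253.3 254.3]
248 -307 96 [576.5 580.  583.5] [253.1 254.1]
248 -283 105 [575.6 579.3 583.1] [252.8 254. ]
248 -259 117 [574.8 578.6 582.4] [252.5 253.8]
248 -235 29 [574.3 577.8 581.2] [251.7 253.1]
190 -355 114 [564.8 574.2 594.3] [200.1 201.2]
190 -331 182 [564.2 574.1 593.3] [199.9 200.9]
190 -307 113 [563.7 573.9 592.2] [199.8 200.8]
190 -283 195 [562.8 572.  592.1] [199.6 200.6]
190 -259 215 [561.3 571.2 590.9] [199.5 200.5]
190 -235 302 [560.8 574.4 589.7] [199.2 200.3]
1.5478070175438596
the job is handed in; nothing more can be done
None
```

The flap is shut and the cassette hangs by its handle on the hook, upright; I handed the job in at about 17.7 s of the 70 s. I closed the flap by squeezing both halves between the fingers. I then gripped the bar 25 mm to one side of its middle, lifted the cassette upright, passed the bar over the hook tip, lowered it and let go.

**Cassette:** before hand-in the bar top was level at z ≈ 253 mm, as expected when resting on the hook. The two halves together measured about 29–30 mm thick, so they are still shut. Over the 1.6 s between the last two looks it did not visibly move.

**Bystanders:** the tub, bottle and cup measured within 0.5 mm of where they started. The gripper was well clear of everything.

**Disagreements:** the cameras differed by 2–4 mm on positions such as the hook's y, so I relied on the wrist camera. The tray tops showed a lean of about 1.5 mm relative to the bar, which is within measurement error or a very slight tilt. No check failed.

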